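# Open the vent of the blue slip dispenser

### The arm

A 7-joint arm with a two-finger parallel gripper is mounted at the origin on the work surface. World frame = base frame: x ahead of the robot, y to its left, z up, the work surface at z = 0. Lengths are in mm, angles in rad, forces in N, time in s.
With the tool pointing down it reaches from about 350 to 900 mm from the base axis. Payload 19.9 kg.
Tool frame: the origin (TCP) lies on the centre line of the jaws, within the pads' length; the fingertips stand 14 mm ahead of it and the grasp point (between the pads) lies 5 mm behind it; z points along the fingers, y is the line along which they close (so a half turn about z gives the same grasp; the last joint's range is limited). The gripper opens to 94 mm and grips with 3 to 60 N. Pads are 16 mm wide; open, the fingers measure 119 mm over their backs; the gripper's body (75 mm by 177 mm) begins 78 mm behind the grasp point.
Start: joints at [-1.276, 0.417, -0.01, 1.614, 0.005, 1.111, -0.053], TCP at [205.942, 590.075, 219.425] pointing down, gripper open.
Joint ranges: [-2.81, 2.81], [-0.39, 2.02], [-1.27, 1.25], [0.06, 2.57], [-1.19, 4.33], [0.19, 2], [-2.82, 2.82]. Speed limits (rad/s): [1.89, 1.89, 2.39, 2.39, 3.01, 3.01, 3.01].

### API

Orientations are given as a 3x3 rotation matrix whose columns are the frame's x, y, z axes.
In Python, from rig import monitor, eyes, ticket gives the robot as it stands.
- The arm moves only by the tool step_arm, never from a script. Its arguments are lists of equal length, an entry for each row: "dp": the shift along the world's x, y, z in mm, a list of three; "rot": the turn, a rotation vector about the world's x, y, z in degrees, a list of three; "gripper": the opening, from 0 (shut) to 1 (fully open). In form: {"dp": [[x, y, z], ...], "rot": [[wx, wy, wz], ...], "gripper": [gripper, ...]}. A call has 1 to 20 rows; each row shifts and turns the commanded pose from where the row before left it; what a row does not reach is not made up. A row lasts 1/8 s, in which the tool goes at most 62.5 mm and 10.7 degrees, less where a joint would pass 70% of its speed; a pose out of reach is approached as far as the arm can. A call with a gripper value outside its range is refused whole. The fingers move at their own pace and stop on an object; "grip_force" is the grip in N (left out, the last holds). Time passes only in rows, so rows that do not move let the fingers close. It gives the time, the measured TCP pose, the force, the opening and the grip force at its end, in the units of the state.
- monitor.get_state(): the state, without advancing time (a new reading comes with each control period).
- eyes.capture(name): name is "side" or "top"; returns a dict with "color" (384x512x3 uint8, red, green, blue), "fx", "fy", "cx", "cy" (pixels), "rvec" (rotation vector, rad) and "tvec" (3), from world to camera coordinates, as OpenCV has them. Camera axes: x right, y down, z forward; pixel columns grow to the right and rows downward; lengths in mm; the calibration is good to about 2 mm. A picture is of the moment at which its call begins. There is no depth.
- ticket.sign_off(): hands the job in; it is judged then, once.
The state is a dict: "clock": time; "joints": joint angles; "joint_vel": joint speeds; "tau": joint torques, N m; "tcp_pos": TCP position; "orientation": TCP orientation; "force": force on the tool from outside, world axes, zero at the start; "moment": the same for the moment, N m; "finger_gap": finger opening in mm; "finger_force": force on a finger pad.
Only numpy, scipy, OpenCV 4.12 (cv2) and the standard library are available. Lean on these libraries where they do the work, as an engineer would, in place of code of your own. Each camera call takes 0.05 s, during which the arm holds its last target. There are 200 camera calls.

### The job

The blue-collared slip dispenser will not run because its vent is shut: flip its orange tab right back until it leans open on its hinge, then unscrew the black cap beneath it (anticlockwise) all the way to its stop and leave both open. Be gentle: the closure floats on a rubber seal and sits up to 8 mm off its place, so feel where it is and centre the grip on it; shoved, pressed or pulled more than 1.5 mm (about 10 N), the seal tears. Leave the green dispenser and everything else on the table as they are.

Things in the scene. Friction and masses are not known exactly. Their poses are not given: they have to be found in the camera images.
- blue_tub: white dispenser tub, 150 x 130 x 110 mm tall, in a plywood cradle 170 x 150 mm, fixed to the table; blue collar, tap and label. Origin: centre of the underside; x points from the tap side (facing the robot) to the back, z up. Its vent closure stands on the middle of its top.
- blue_mouth (a point): nominal place of the blue vent closure, on the tub's centre line, 124 mm above the table, axes as the tub's. The real closure's centre c sits up to 8 mm off it in x and in y, up to 1.5 mm higher or 0.5 lower, turned up to 0.06 rad: find it by touch. Blue collar 50 mm diameter, z=-10 to +10 mm from c; tub top at z=-14. All offsets are from c, in the closure's axes
- blue_closure (a joint): how far the blue closure is now pushed along its x on its rubber seal, m, 0 = at rest where it sits, + towards the hinge. The seal is a spring of about 7000 N/m (7 N per mm) in every direction; it tears beyond 1.5 mm (about 10 N)
- blue_sway (a joint): the same along the closure's y, m
- blue_press (a joint): the same upwards, m; negative when pressed down, about -0.3 mm at rest
- blue_tongue (a point): nominal centre of the closed orange tab's tongue, fixed to the tub: 36 mm in front of (-x) and 38.5 mm above blue_mouth. Tongue 14 mm wide in y, 7 mm thick, x=-21 (rim of the 42 mm disc) to -51 mm, free beneath and beside. It does not move with the tab
- blue_hinge (a point): nominal centre of the tab's hinge pin, fixed to the tub: 41 mm behind (+x) and 34 mm above blue_mouth; pin 28 mm long along y, on a post 22 mm wide, x=+36 to +45. From it the closed tab runs to -x: arm 20 mm wide, disc 42 mm diameter over the cap (z=+36.5 to +41.5), tongue
- blue_tab (a joint): hinge of the blue dispenser's orange tab, rad: 0 closed flat over the cap, grows as the tongue swings up and back, away from the tap side, stop at 2.4 (leaning back open; past 2.0 is open enough). Stiff (about 0.15 N m): it stays where it is left
- blue_cap (a joint): turn of the blue dispenser's black ribbed round screw cap, rad: 0 screwed down, grows anticlockwise seen from above, stop at 2.4 (vent fully open; past 2.2 will do); starts between 0 and 0.35. Cap 40 mm diameter, z=+10.5 to +31.5 mm above c at 0, axis at c. About 0.2 N m of friction; climbs 1.2 mm per rad
- green_tub: white dispenser tub, 150 x 130 x 110 mm tall, in a plywood cradle 170 x 150 mm, fixed to the table; green collar, tap and label. Origin: centre of the underside; x points from the tap side (facing the robot) to the back, z up. Its vent closure stands on the middle of its top.
- green_tab (a joint): tab of the green dispenser (made just like the blue one); to be left closed, 0
- green_cap (a joint): cap of the green dispenser; to be left as it is, 0
- brush_pot: bystander: white ceramic pot, 76 mm across, 95 mm tall, brushes standing in it to 190 mm; origin: centre of its underside
- paint_bottle: bystander: yellow bottle, 56 mm across, 140 mm tall; origin: centre of its underside
- glaze_jar: bystander: amber jar with a white lid, 66 mm across, 75 mm tall; origin: centre of its underside
- rinse_bowl: bystander: clear plastic bowl, 150 mm across, 70 mm tall; origin: centre of its underside
- tile_a: bystander: yellow and blue clay tile, 100 x 100 x 10 mm, lying on the plywood board; origin: centre of its underside
- tile_b: bystander: yellow and blue clay tile, 100 x 100 x 10 mm, lying on the plywood board; origin: centre of its underside
- rolling_pin: bystander: wooden rolling pin, 290 mm long, 40 mm thick, resting on two small feet; origin: centre of its underside

How it is judged:
By the outcome, as a careful person would: the job done as asked, in the order asked, and still so for the second after the job is handed in, with the robot touching nothing.
It also fails if it takes over 72 s, if anything falls off the work surface, if the arm or the gripper's body presses on something with over 40 N, if the wrist force passes 120 N, or if a joint passes its speed limit or range.

## Working session

There is one attempt and no reset: what is moved stays moved. The work goes in short steps, Python scripts to look and compute and a tool call to move; the robot and the scene stay as the last step left them, time stands still between calls to the robot, and variables do not carry over. Pictures are saved under pics/ and viewed, at most 10 in all, crops included, and the job is handed in when it is done.

Besides the shell and the picture viewer there is one more tool, called after "Emit:" in YAML: its name, and indented under it one key for each argument. step_arm: Moves the arm, as the interface text tells. Its arguments: {"type":"object","properties":{"dp":{"type":"array","items":{"type":"array","items":{"type":"number"}}},"rot":{"type":"array","items":{"type":"array","items":{"type":"number"}}},"gripper":{"type":"array","items":{"type":"number"}},"grip_force":{"type":"number"}},"required":["dp","rot","gripper"]}

```bash
ls; mkdir -p pics
python3 - <<'E'
from rig import monitor, eyes
import cv2
s=monitor.get_state(); print(s)
for n in("side","top"):
    c=eyes.capture(n); cv2.imwrite(f"pics/{n}0.png",c["color"][:,:,::-1]); print(n,{k:v for k,v in c.items() if k!="color"})
E
```

```text
pics
{'clock': 0.0, 'joints': array([-1.276501  ,  0.41797833, -0.01032983,  1.61417487,  0.0047008 ,
        1.11071314, -0.05299272]), 'joint_vel': array([-0.00041364, -0.00158468, -0.00256251, -0.00053992,  0.00037984,
        0.00073099, -0.00057511]), 'tau': array([ 1.94634449e-03, -8.51246738e+01,  6.39156159e-01, -4.25967836e+01,
       -4.88238805e-02,  1.87501777e-02,  1.05988170e-04]), 'tcp_pos': array([205.8251495 , 589.74616549, 218.82215318]), 'orientation': array([[-9.44161864e-01,  3.29481812e-01, -3.32864942e-04],
       [ 3.29481970e-01,  9.44161099e-01, -1.20448123e-03],
       [-8.25765278e-05, -1.24689824e-03, -9.99999219e-01]]), 'force': array([-0.58594875, -0.46649145, -0.10412264]), 'moment': array([ 0.00041704,  0.03255325, -0.01446232]), 'finger_force': 0.0, 'finger_gap': 93.87689987475034}
side {'fx': 384.7258283107815, 'fy': 384.7258283107815, 'cx': 256.288965558127, 'cy': 191.35352342981486, 'rvec': array([ 2.11783943, -0.35308249,  0.16330529]), 'tvec': array([-540.91149408,  187.85840572, 1256.83950601])}
top {'fx': 420.22665310678315, 'fy': 420.22665310678315, 'cx': 251.09185298445755, 'cy': 191.67517215254105, 'rvec': array([ 2.13702228, -2.13366419,  0.15690275]), 'tvec': array([ -29.70202244,  545.84797601, 1278.66282645])}
```

View pics/side0.png

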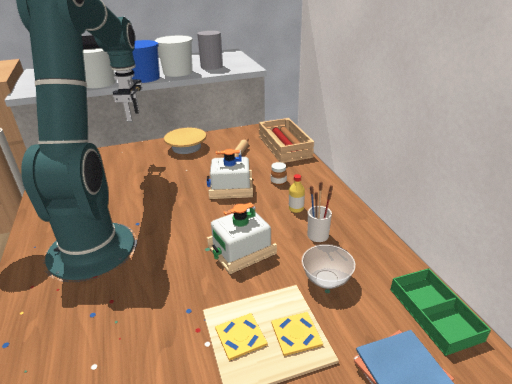

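View pics/top0.png

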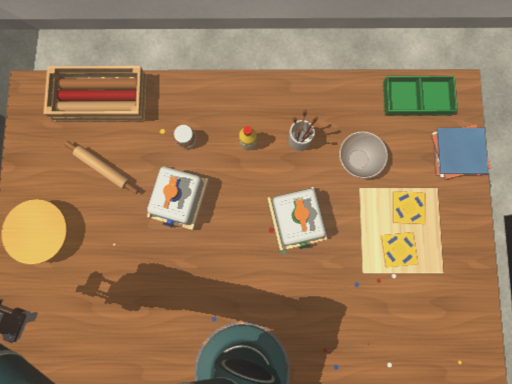

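The side view shows the blue dispenser at about (231,175) and the green one at (241,238). In the top view they are at (177,195) and (299,217). I'll zoom in on the blue one.

```bash
cat > h.py <<'E'
import numpy as np, cv2
from rig import monitor, eyes
def cap(n):
    c=eyes.capture(n); K=np.array([[c["fx"],0,c["cx"]],[0,c["fy"],c["cy"]],[0,0,1]])
    R=cv2.Rodrigues(c["rvec"])[0]; return c["color"],K,R,np.array(c["tvec"]),np.array(c["rvec"])
def ray(C,uv):
    _,K,R,t,_=C; d=R.T@np.linalg.inv(K)@np.array([uv[0],uv[1],1.]); return -R.T@t,d
def onplane(C,uv,z):
    o,d=ray(C,uv); return o+d*(z-o[2])/d[2]
def proj(C,P):
    return cv2.projectPoints(np.array(P,float).reshape(-1,3),C[4],C[3],C[1],None)[0].reshape(-1,2)
def crop(C,u0,v0,u1,v1,s): return cv2.resize(C[0][v0:v1,u0:u1],None,fx=s,fy=s,interpolation=cv2.INTER_CUBIC)
def st():
    s=monitor.get_state()
    print("t",round(s["clock"],2),"p",s["tcp_pos"].round(2),"F",s["force"].round(2),"M",s["moment"].round(3),"gap",round(s["finger_gap"],2),"ff",round(s["finger_force"],2)); return s
E
python3 - <<'E'
from h import *
T=cap("top");S=cap("side")
a=crop(T,140,160,215,235,8);b=crop(S,195,135,270,210,8)
cv2.imwrite("pics/z.png",np.hstack([a,b])[:,:,::-1][::1,::1][:600,:1200]) 
cv2.imwrite("pics/z.png",cv2.resize(np.hstack([a,b])[:,:,::-1],(800,400)))
for n,C in(("top",T),("side",S)):
    h=cv2.cvtColor(C[0],cv2.COLOR_RGB2HSV)
    for nm,lo,hi in(("orange",(5,150,120),(16,255,255)),("blue",(105,120,40),(125,255,255))):
        m=cv2.inRange(h,lo,hi); k,l,st_,ce=cv2.connectedComponentsWithStats(m)
        print(n,nm,[(tuple(st_[i]),ce[i].round(1)) for i in range(1,k) if st_[i][4]>15 and 130<ce[i][0]<320 and 120<ce[i][1]<260])
E
```

```text
top orange [((np.int32(243), np.int32(125), np.int32(10), np.int32(10), np.int32(26)), array([247.2, 128.8])), ((np.int32(164), np.int32(177), np.int32(14), np.int32(31), np.int32(218)), array([170.3, 190.4])), ((np.int32(294), np.int32(200), np.int32(15), np.int32(31), np.int32(246)), array([300.8, 212.8])), ((np.int32(268), np.int32(227), np.int32(6), np.int32(6), np.int32(16)), array([270.6, 229.8]))]
top blue []
side orange [((np.int32(215), np.int32(148), np.int32(24), np.int32(7), np.int32(95)), array([227.4, 151.5])), ((np.int32(271), np.int32(171), np.int32(13), np.int32(6), np.int32(32)), array([276.2, 173.5])), ((np.int32(224), np.int32(202), np.int32(30), np.int32(13), np.int32(183)), array([239.7, 207.6]))]
side blue [((np.int32(224), np.int32(155), np.int32(17), np.int32(11), np.int32(94)), array([231.8, 160.9])), ((np.int32(207), np.int32(179), np.int32(3), np.int32(7), np.int32(19)), array([208.1, 182. ]))]
```

View pics/z.png

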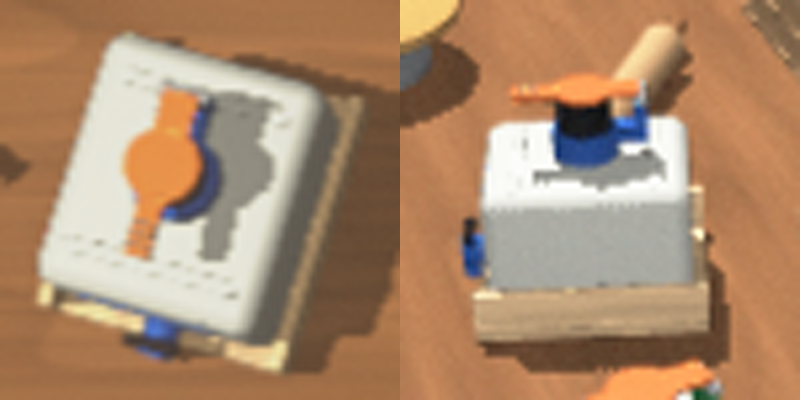

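The zoom shows the orange tab closed over the black cap. In full-image top-view pixels the disc is at about (170.4,192), the tongue tip at (164.5,208) and the hinge end at (174,177.5). The tap faces the robot.

Run:
```python
from h import *
T=cap("top");S=cap("side")
h=cv2.cvtColor(T[0],cv2.COLOR_RGB2HSV)
m=cv2.inRange(h,(5,150,120),(16,255,255)); m2=np.zeros_like(m); m2[170:215,155:185]=m[170:215,155:185]
v,u=np.nonzero(m2); P=np.array([onplane(T,p,165.0) for p in zip(u,v)])
q=P[:,:2]; c=q.mean(0); w,V=np.linalg.eigh(np.cov((q-c).T)); a=V[:,1]*np.sign(V[0,1]); yaw=np.arctan2(a[1],a[0]); print("orange centroid",c.round(1),"yaw",yaw,len(q))
# along-axis / width profile
R=np.array([[a[0],a[1]],[-a[1],a[0]]]); L=(q-c)@R.T
for lo in range(-60,60,6):
    k=(L[:,0]>=lo)&(L[:,0]<lo+6)
    if k.any(): print(lo,k.sum(),L[k,1].min().round(1),L[k,1].max().round(1), L[k,1].mean().round(1))
print("range",L[:,0].min(),L[:,0].max())
# white lid
w=cv2.inRange(h,(0,0,150),(179,60,255)); w2=np.zeros_like(w); w2[160:235,140:215]=w[160:235,140:215]
w2=cv2.morphologyEx(cv2.bitwise_or(w2,m2),cv2.MORPH_CLOSE,np.ones((15,15)))
cs=cv2.findContours(w2,cv2.RETR_EXTERNAL,cv2.CHAIN_APPROX_NONE)[0]; k=max(cs,key=cv2.contourArea)
W=np.array([onplane(T,p[0],108)[:2] for p in k],np.float32); r=cv2.minAreaRect(W); print("lid",r); print(np.array(cv2.boxPoints(r)).round(1))
# side orange & stereo
hs=cv2.cvtColor(S[0],cv2.COLOR_RGB2HSV); ms=cv2.inRange(hs,(5,150,120),(16,255,255))[140:160,205:245]; v,u=np.nonzero(ms)
print("side tongue px",u.min()+205,v[u==u.min()]+140,"right",u.max()+205,v[u==u.max()]+140)
print("cams", -T[2].T@T[3], -S[2].T@S[3])
for d in (0,):
    o=np.array([c[0],c[1],165]); print("predicted disc px",proj(S,o),proj(T,o))
```

```text
orange centroid [530.3 200.7] yaw -0.23341679096185497 219
-54 2 -0.7 2.1 0.7
-48 5 -1.9 5.6 1.5
-42 3 -0.4 4.4 1.9
-36 4 -2.4 3.1 -0.2
-30 9 -3.7 6.2 1.4
-24 12 -7.0 7.7 0.8
-18 18 -14.5 12.0 -1.6
-12 28 -18.6 17.1 -0.2
-6 29 -19.9 18.6 -0.7
0 28 -19.1 19.4 0.2
6 25 -17.6 15.3 -0.6
12 17 -13.3 13.3 -0.1
18 10 -5.5 9.3 1.7
24 12 -6.7 8.8 0.9
30 13 -8.0 7.5 -0.1
36 4 -3.7 8.3 1.4
range -49.836082331139224 37.8270856298299
lid ((524.1121215820312, 205.17300415039062), (124.74190521240234, 156.6453399658203), 73.78504180908203)
[[431.5 167.2]
 [581.9 123.4]
 [616.7 243.2]
 [466.3 286.9]]
side tongue px 215 [152] right 238 [150 151 152]
cams [ 339.85281404  -42.06812768 1347.79122427] [  231.18077798 -1082.06492565   826.56670238]
predicted disc px [[228.9831149  151.40277682]] [[170.31839113 190.31277875]]
```

Emit:
step_arm:
  dp:
    - [20,-27,0]
    - [20,-27,0]
    - [20,-27,0]
    - [20,-27,0]
    - [20,-27,0]
    - [20,-27,0]
    - [20,-27,0]
    - [20,-27,0]
    - [20,-27,0]
    - [20,-27,0]
    - [20,-27,0]
    - [20,-27,0]
    - [20,-27,0]
    - [20,-27,0]
    - [0,0,0]
    - [0,0,0]
    - [0,0,0]
  rot:
    - [0,0,0]
    - [0,0,0]
    - [0,0,0]
    - [0,0,0]
    - [0,0,0.7]
    - [0,0,1]
    - [0,0,1]
    - [0,0,1]
    - [0,0,1]
    - [0,0,1]
    - [0,0,0]
    - [0,0,0]
    - [0,0,0]
    - [0,0,0]
    - [0,0,0]
    - [0,0,0]
    - [0,0,0]
  gripper: [0.4,0.4,0.4,0.4,0.4,0.4,0.4,0.4,0.4,0.4,0.4,0.4,0.4,0.4,0.4,0.4,0.4]
  grip_force: 3

```text
clock: 2.42
tcp_pos: [485.4, 213.0, 219.4]
orientation: [[-0.973, 0.233, -0.0], [0.233, 0.973, 0.0], [0.0, 0.0, -1.0]]
force: [0.5, -0.0, 0.6]
finger_gap: 37.7
finger_force: 0.0
```

Emit:
step_arm:
  dp:
    - [0.5,-1.5,-10]
    - [0,0,-15]
    - [0,0,-15]
    - [0,0,-10]
    - [0,0,0]
    - [0,0,0]
  rot:
    - [0,0,0]
    - [0,0,0]
    - [0,0,0]
    - [0,0,0]
    - [0,0,0]
    - [0,0,0]
  gripper: [0.4,0.4,0.4,0.4,0.4,0.4]

```text
clock: 3.18
tcp_pos: [486.7, 210.6, 169.7]
orientation: [[-0.972, 0.234, 0.0], [0.234, 0.972, 0.0], [-0.0, 0.0, -1.0]]
force: [-0.2, -0.6, -0.6]
finger_gap: 37.5
finger_force: 0.0
```

Run:
```python
from h import *
s=st(); S=cap("side"); T=cap("top")
a=crop(T,140,160,215,235,8);b=crop(S,195,120,270,195,8)
cv2.imwrite("pics/a1.png",cv2.resize(np.hstack([a,b])[:,:,::-1],(800,400)))
```

```text
t 3.17 p [486.67 210.64 169.7 ] F [-0.17 -0.6  -0.63] M [ 0.028 -0.017  0.006] gap 37.45 ff 0.0
```

View pics/a1.png

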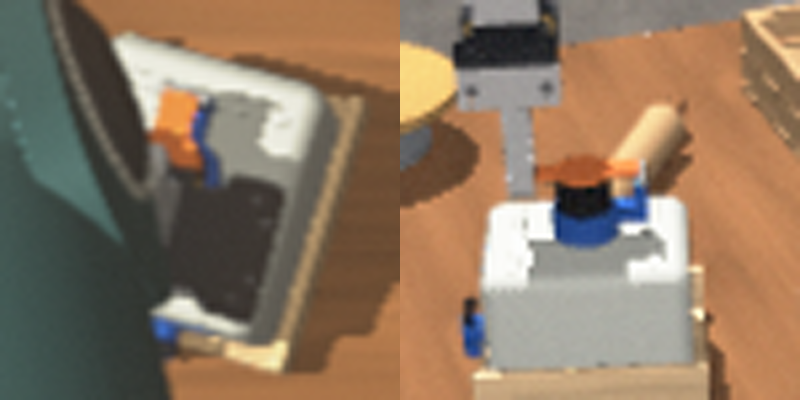

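The side view shows the near finger over the tongue's outer half, at about crop (518,180). I'll close gently.

Emit:
step_arm:
  dp:
    - [0,0,0]
    - [0,0,0]
    - [0,0,0]
    - [0,0,0]
    - [0,0,0]
    - [0,0,0]
    - [0,0,0]
    - [0,0,0]
  rot:
    - [0,0,0]
    - [0,0,0]
    - [0,0,0]
    - [0,0,0]
    - [0,0,0]
    - [0,0,0]
    - [0,0,0]
    - [0,0,0]
  gripper: [0.35,0.31,0.28,0.26,0.24,0.22,0.21,0.2]
  grip_force: 3

```text
clock: 4.28
tcp_pos: [486.5, 210.9, 169.5]
orientation: [[-0.972, 0.234, 0.0], [0.234, 0.972, 0.0], [-0.0, 0.0, -1.0]]
force: [0.2, 3.1, -0.2]
finger_gap: 18.8
finger_force: 1.3
```

```bash
python3 -c "
from h import *
st()"
```

```text
t 4.28 p [486.47 210.86 169.47] F [ 0.24  3.14 -0.24] M [ 0.606 -0.122  0.018] gap 18.82 ff 1.26
```

Emit:
step_arm:
  dp:
    - [0.3,1.3,0]
    - [0.3,1.4,0]
    - [0,0,0]
    - [0,0,0]
    - [0,0,0]
    - [0,0,0]
  rot:
    - [0,0,0]
    - [0,0,0]
    - [0,0,0]
    - [0,0,0]
    - [0,0,0]
    - [0,0,0]
  gripper: [0.2,0.2,0.19,0.18,0.17,0.165]

```text
clock: 5.03
tcp_pos: [487.1, 213.3, 169.5]
orientation: [[-0.972, 0.234, 0.0], [0.234, 0.972, -0.0], [-0.0, -0.0, -1.0]]
force: [0.4, 0.2, -0.9]
finger_gap: 15.6
finger_force: 0.1
```

```bash
python3 -c "
from h import *
st()"
```

```text
t 5.03 p [487.05 213.25 169.45] F [ 0.4   0.25 -0.89] M [ 0.048 -0.071 -0.027] gap 15.62 ff 0.07
```

Emit:
step_arm:
  dp:
    - [0,0,0]
    - [0,0,0]
    - [0,0,0]
    - [0,0,0]
  rot:
    - [0,0,0]
    - [0,0,0]
    - [0,0,0]
    - [0,0,0]
  gripper: [0.155,0.145,0.13,0.12]
  grip_force: 4

```text
clock: 5.52
tcp_pos: [487.1, 213.4, 169.5]
orientation: [[-0.972, 0.234, 0.0], [0.234, 0.972, 0.0], [-0.0, 0.0, -1.0]]
force: [1.3, 2.4, 0.2]
finger_gap: 14.0
finger_force: 4.0
```

```bash
python3 -c "
from h import *
st()"
```

```text
t 5.53 p [487.06 213.42 169.46] F [1.26 2.4  0.16] M [ 0.473 -0.131  0.046] gap 13.95 ff 4.0
```

Emit:
step_arm:
  dp:
    - [0.1,0.35,0]
    - [0,0,0]
    - [0.2,-0.05,4.25]
    - [0.6,-0.15,4.2]
    - [0.8,-0.2,4.2]
    - [0.9,-0.2,4.1]
    - [0,0,0]
  rot:
    - [0,0,0]
    - [0,0,0]
    - [0,0,0]
    - [0,0,0]
    - [0,0,0]
    - [0,0,0]
    - [0,0,0]
  gripper: [0.12,0.12,0.12,0.12,0.12,0.12,0.12]
  grip_force: 3

```text
clock: 6.4
tcp_pos: [489.8, 213.0, 186.5]
orientation: [[-0.972, 0.234, 0.0], [0.234, 0.972, 0.0], [-0.0, 0.0, -1.0]]
force: [-1.0, 1.1, 0.6]
finger_gap: 13.7
finger_force: 3.0
```

Run:
```python
from h import *
st(); S=cap("side")
h=cv2.cvtColor(S[0],cv2.COLOR_RGB2HSV); m=cv2.inRange(h,(5,150,90),(16,255,255))[110:170,205:250]; v,u=np.nonzero(m)
print(len(u),u.min()+205,u.max()+205,v.min()+110,v.max()+110)
```

```text
t 6.4 p [489.79 213.05 186.54] F [-1.05  1.09  0.61] M [0.291 0.224 0.037] gap 13.7 ff 3.0
80 221 239 147 152
```

Run:
```python
from h import *
S=cap("side"); cv2.imwrite("pics/b1.png",crop(S,195,115,270,190,8)[:,:,::-1])
```

```text
(no output)
```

View pics/b1.png

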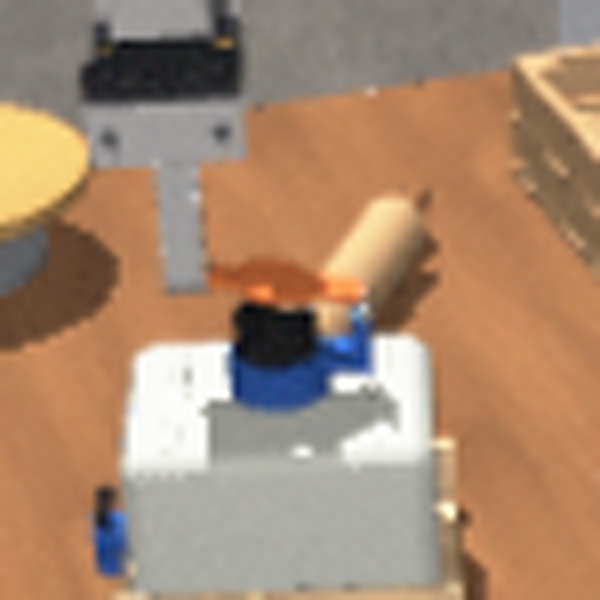

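Emit:
step_arm:
  dp:
    - [1.15,-0.28,4.1]
    - [1.32,-0.31,4.0]
    - [1.55,-0.37,3.95]
    - [1.7,-0.4,3.85]
    - [1.9,-0.46,3.8]
    - [2.1,-0.5,3.7]
  rot:
    - [0,0,0]
    - [0,0,0]
    - [0,0,0]
    - [0,0,0]
    - [0,0,0]
    - [0,0,0]
  gripper: [0.12,0.12,0.12,0.12,0.12,0.12]
  grip_force: 4

```text
clock: 7.25
tcp_pos: [499.5, 210.7, 209.8]
orientation: [[-0.972, 0.234, -0.0], [0.234, 0.972, -0.0], [0.0, -0.0, -1.0]]
force: [-0.4, 1.3, -1.9]
finger_gap: 14.1
finger_force: 4.0
```

```bash
cat >> h.py <<'E'
def tab():
    S=cap("side"); h=cv2.cvtColor(S[0],cv2.COLOR_RGB2HSV); m=cv2.inRange(h,(3,150,70),(16,255,255)); m2=np.zeros_like(m); m2[90:165,205:262]=m[90:165,205:262]
    v,u=np.nonzero(m2)
    # intersect rays with closure's x-z plane through c
    a=np.array([.972,-.234,0]); n=np.array([.234,.972,0]); c=np.array([530,203.5,124.])
    L=[]
    for p in zip(u,v):
        o,d=ray(S,p); X=o+d*((c-o)@n)/(d@n)-c; L.append((X@a,X[2]))
    L=np.array(L); print("n",len(L),"x",L[:,0].min().round(1),L[:,0].max().round(1),"z",L[:,1].min().round(1),L[:,1].max().round(1))
    q=L-L.mean(0); w,V=np.linalg.eigh(q.T@q); e=V[:,1]*np.sign(V[1,1]); print("mean",L.mean(0).round(1),"tab angle(approx)",(np.pi-np.arctan2(e[1],e[0])).round(3)); return L
E
python3 - <<'E'
from h import *
st(); tab()
E
```

```text
t 7.25 p [499.47 210.65 209.83] F [-0.44  1.28 -1.87] M [0.315 0.318 0.034] gap 14.09 ff 4.0
n 78 x -23.9 43.1 z 38.7 71.8
mean [ 8.  55.7] tab angle(approx) 0.432
```

Emit:
step_arm:
  dp:
    - [2.35,-0.56,3.5]
    - [2.35,-0.57,3.5]
    - [2.65,-0.64,3.25]
    - [2.7,-0.65,3.25]
    - [2.95,-0.71,2.95]
    - [3.0,-0.72,2.95]
    - [3.25,-0.78,2.65]
    - [3.25,-0.78,2.65]
  rot:
    - [0,0,0]
    - [0,0,0]
    - [0,0,0]
    - [0,0,0]
    - [0,0,0]
    - [0,0,0]
    - [0,0,0]
    - [0,0,0]
  gripper: [0.12,0.12,0.12,0.12,0.12,0.12,0.12,0.12]

```text
clock: 8.3
tcp_pos: [522.1, 205.3, 234.5]
orientation: [[-0.972, 0.234, -0.0], [0.234, 0.972, -0.0], [0.0, -0.0, -1.0]]
force: [-2.7, 1.9, -0.9]
finger_gap: 13.8
finger_force: 4.0
```

Run:
```python
from h import *
st(); tab()
S=cap("side"); cv2.imwrite("pics/b2.png",crop(S,195,105,270,180,8)[:,:,::-1])
```

```text
t 8.3 p [522.06 205.25 234.46] F [-2.67  1.88 -0.88] M [0.299 0.69  0.022] gap 13.81 ff 4.0
n 66 x -11.0 46.6 z 34.2 88.0
mean [17.6 65.7] tab angle(approx) 0.805
```

View pics/b2.png

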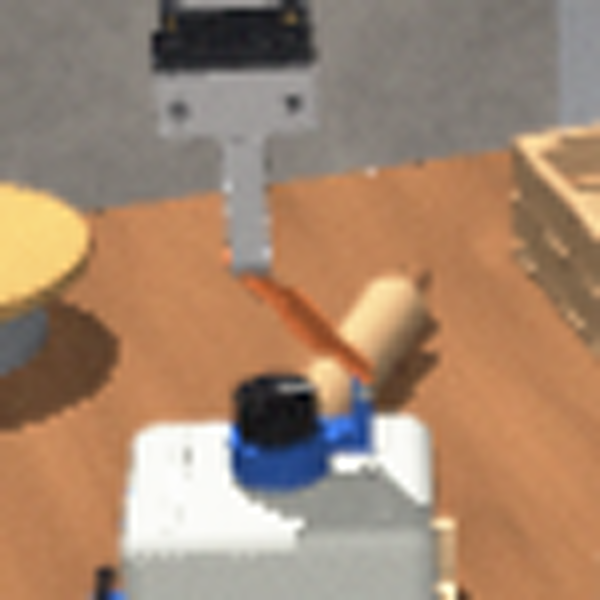

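Emit:
step_arm:
  dp:
    - [3.5,-0.84,2.3]
    - [3.5,-0.84,2.3]
    - [3.7,-0.89,1.9]
    - [3.7,-0.89,1.9]
    - [3.85,-0.93,1.55]
    - [3.85,-0.93,1.5]
    - [4.0,-0.96,1.1]
    - [4.0,-0.96,1.1]
    - [4.1,-0.98,0.7]
    - [4.1,-0.98,0.7]
    - [4.1,-0.99,0.3]
    - [4.1,-0.99,0.3]
  rot:
    - [0,0,0]
    - [0,0,0]
    - [0,0,0]
    - [0,0,0]
    - [0,0,0]
    - [0,0,0]
    - [0,0,0]
    - [0,0,0]
    - [0,0,0]
    - [0,0,0]
    - [0,0,0]
    - [0,0,0]
  gripper: [0.12,0.12,0.12,0.12,0.12,0.12,0.12,0.12,0.12,0.12,0.12,0.12]

```text
clock: 9.9
tcp_pos: [568.8, 194.0, 250.0]
orientation: [[-0.972, 0.234, 0.0], [0.234, 0.972, -0.0], [-0.0, -0.0, -1.0]]
force: [-2.6, 0.8, 4.9]
finger_gap: 13.3
finger_force: 4.0
```

Run:
```python
from h import *
st(); tab()
```

```text
t 9.9 p [568.76 193.97 250.05] F [-2.62  0.84  4.92] M [ 0.196  0.728 -0.022] gap 13.31 ff 4.0
n 39 x 24.2 46.9 z 34.2 126.2
mean [35.  85.5] tab angle(approx) 1.342
```

Emit:
step_arm:
  dp:
    - [0,0,0]
    - [0,0,0]
    - [0,0,1]
    - [0,0,0]
    - [0,0,0]
    - [0,0,0]
  rot:
    - [0,0,0]
    - [0,0,0]
    - [0,0,0]
    - [0,0,0]
    - [0,0,0]
    - [0,0,0]
  gripper: [0.16,0.18,0.18,0.155,0.14,0.12]
  grip_force: 3

```text
clock: 10.7
tcp_pos: [568.4, 194.1, 250.9]
orientation: [[-0.972, 0.234, 0.0], [0.234, 0.972, -0.0], [-0.0, -0.0, -1.0]]
force: [-0.0, 0.9, 0.2]
finger_gap: 13.7
finger_force: 3.0
```

Run:
```python
from h import *
st(); tab()
```

```text
t 10.7 p [568.38 194.13 250.94] F [-0.03  0.93  0.18] M [-0.007  0.006 -0.036] gap 13.67 ff 3.0
n 38 x 24.2 46.9 z 34.2 126.2
mean [35.1 84.8] tab angle(approx) 1.343
```

Emit:
step_arm:
  dp:
    - [4.1,-0.99,0.3]
    - [4.1,-0.99,0.3]
    - [4.1,-1.0,0]
    - [4.1,-1.0,-0.2]
    - [4.1,-0.99,-0.5]
    - [4.1,-0.99,-0.6]
    - [4.0,-0.97,-0.9]
    - [4.0,-0.97,-1]
  rot:
    - [0,0,0]
    - [0,0,0]
    - [0,0,0]
    - [0,0,0]
    - [0,0,0]
    - [0,0,0]
    - [0,0,0]
    - [0,0,0]
  gripper: [0.12,0.12,0.12,0.12,0.12,0.12,0.12,0.12]
  grip_force: 3

```text
clock: 11.75
tcp_pos: [601.2, 186.2, 248.2]
orientation: [[-0.972, 0.234, -0.0], [0.234, 0.972, -0.0], [-0.0, -0.0, -1.0]]
force: [0.5, -0.8, -1.3]
finger_gap: 11.4
finger_force: 0.0
```

Run:
```python
from h import *
st(); tab()
```

```text
t 11.75 p [601.23 186.15 248.23] F [ 0.47 -0.83 -1.26] M [0.023 0.003 0.044] gap 11.37 ff 0.0
n 37 x 38.2 47.1 z 34.2 129.4
mean [42.7 92.9] tab angle(approx) 1.506
```

Emit:
step_arm:
  dp:
    - [0,0,15]
    - [0,0,15]
    - [0,0,0]
    - [-15.6,3.7,0]
    - [-15.6,3.7,0]
    - [-15.6,3.8,0]
    - [0,0,0]
    - [0,0,-20]
    - [0,0,-21]
    - [0,0,0]
    - [0,0,0]
  rot:
    - [0,0,0]
    - [0,0,0]
    - [0,0,0]
    - [0,0,0]
    - [0,0,0]
    - [0,0,0]
    - [0,0,0]
    - [0,0,0]
    - [0,0,0]
    - [0,0,0]
    - [0,0,0]
  gripper: [0.12,0.12,0.12,0.05,0,0,0,0,0,0,0]

```text
clock: 13.18
tcp_pos: [554.6, 197.4, 238.1]
orientation: [[-0.972, 0.234, 0.001], [0.234, 0.972, 0.0], [-0.001, 0.0, -1.0]]
force: [0.2, -0.5, -0.7]
finger_gap: 0.6
finger_force: 0.0
```

Run:
```python
from h import *
st(); tab()
S=cap("side"); cv2.imwrite("pics/b3.png",crop(S,195,95,270,170,8)[:,:,::-1])
```

```text
t 13.18 p [554.58 197.43 238.12] F [ 0.17 -0.48 -0.69] M [-0.006  0.002  0.038] gap 0.61 ff 0.0
n 35 x 38.4 47.1 z 34.2 129.4
mean [43.  91.7] tab angle(approx) 1.501
```

View pics/b3.png

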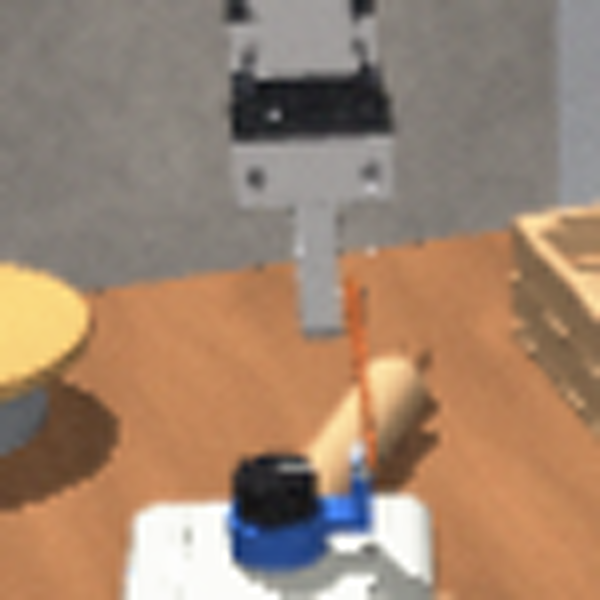

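Emit:
step_arm:
  dp:
    - [3.9,-0.94,0]
    - [3.9,-0.94,0]
    - [3.9,-0.94,0]
    - [3.9,-0.94,-0.5]
    - [3.9,-0.94,-0.5]
    - [3.9,-0.94,-1]
    - [3.9,-0.94,-1]
  rot:
    - [0,0,0]
    - [0,0,0]
    - [0,0,0]
    - [0,0,0]
    - [0,0,0]
    - [0,0,0]
    - [0,0,0]
  gripper: [0,0,0,0,0,0,0]

```text
clock: 14.15
tcp_pos: [581.7, 190.8, 234.2]
orientation: [[-0.972, 0.234, -0.0], [0.234, 0.972, -0.0], [0.0, -0.0, -1.0]]
force: [-2.3, 0.1, 0.7]
finger_gap: 0.6
finger_force: 1.2
```

Run:
```python
from h import *
st(); tab()
```

```text
t 14.15 p [581.72 190.77 234.2 ] F [-2.33  0.14  0.73] M [ 0.134  0.486 -0.041] gap 0.61 ff 1.17
n 56 x 46.6 76.2 z 29.7 119.7
mean [61.2 77.9] tab angle(approx) 1.861
```

Emit:
step_arm:
  dp:
    - [3.9,-0.94,-0.8]
    - [3.9,-0.94,-0.8]
    - [3.9,-0.94,-0.8]
    - [3.9,-0.94,-0.8]
    - [3.9,-0.94,-0.8]
    - [3.9,-0.94,-0.8]
    - [3.9,-0.94,-0.8]
  rot:
    - [0,0,0]
    - [0,0,0]
    - [0,0,0]
    - [0,0,0]
    - [0,0,0]
    - [0,0,0]
    - [0,0,0]
  gripper: [0,0,0,0,0,0,0]

```text
clock: 15.08
tcp_pos: [609.1, 184.2, 228.7]
orientation: [[-0.972, 0.234, 0.0], [0.234, 0.972, -0.0], [-0.0, -0.0, -1.0]]
force: [-2.5, 0.6, 0.2]
finger_gap: 0.6
finger_force: 1.0
```

Run:
```python
from h import *
st(); tab()
```

```text
t 15.07 p [609.06 184.19 228.71] F [-2.52  0.65  0.25] M [ 0.11   0.632 -0.049] gap 0.57 ff 1.02
n 86 x 46.6 105.6 z 25.5 105.7
mean [75.  65.4] tab angle(approx) 2.237
```

Emit:
step_arm:
  dp:
    - [-7,1.7,0]
    - [-8,2,10]
    - [-5,1,15]
    - [-15,3.6,0]
    - [-15,3.6,0]
    - [-15,3.6,0]
    - [-15,3.8,0]
    - [0,0,0]
    - [0,0,-35]
    - [0,0,-35]
    - [0,0,0]
    - [0,0,0]
  rot:
    - [0,0,0]
    - [0,0,0]
    - [0,0,0]
    - [0,0,-9]
    - [0,0,-9]
    - [0,0,-9]
    - [0,0,-9]
    - [0,0,-9]
    - [0,0,0]
    - [0,0,0]
    - [0,0,0]
    - [0,0,0]
  gripper: [0,0,0,0,0.3,0.6,0.6,0.6,0.6,0.6,0.6,0.6]

```text
clock: 16.62
tcp_pos: [529.4, 203.8, 185.6]
orientation: [[-0.522, 0.853, 0.002], [0.853, 0.522, 0.001], [-0.0, 0.002, -1.0]]
force: [0.2, -0.3, 0.5]
finger_gap: 56.5
finger_force: 0.0
```

Run:
```python
from h import *
s=st(); print(s["joints"].round(2), s["orientation"].round(3)); tab()
S=cap("side");T=cap("top"); cv2.imwrite("pics/c1.png",cv2.resize(np.hstack([crop(T,140,160,215,235,8),crop(S,195,100,270,175,8)])[:,:,::-1],(800,400)))
```

```text
t 16.62 p [529.45 203.85 185.64] F [ 0.22 -0.29  0.52] M [-0.068  0.016 -0.015] gap 56.53 ff 0.0
[-0.7   0.36  0.35  1.81 -0.15  1.    0.26] [[-0.522  0.853  0.002]
 [ 0.853  0.522  0.001]
 [-0.     0.002 -1.   ]]
n 88 x 46.6 105.6 z 25.5 105.7
mean [76.  66.9] tab angle(approx) 2.22
```

View pics/c1.png

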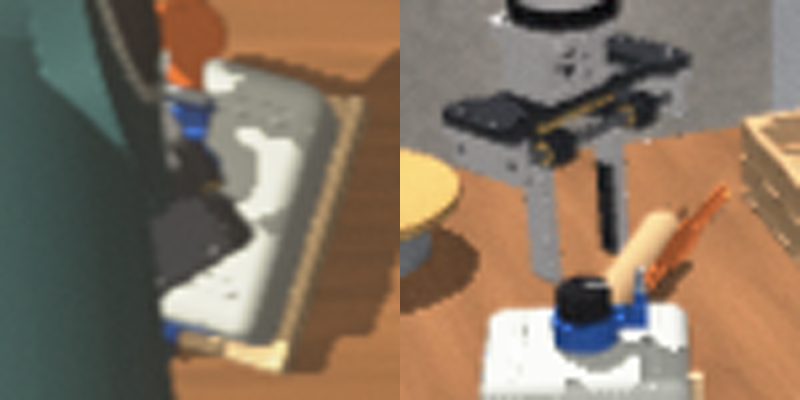

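The side crop shows the tab leaning back open, tip at (725,190). The fingers stand above and astride the black cap at (583,295). I'll descend and feel for the cap.

Emit:
step_arm:
  dp:
    - [0,0,-12]
    - [0,0,-12]
    - [0,0,-10.5]
    - [0,0,0]
    - [0,0,0]
    - [0,0,0]
    - [0,0,0]
    - [0,0,0]
    - [0,0,0]
  rot:
    - [0,0,0]
    - [0,0,0]
    - [0,0,0]
    - [0,0,0]
    - [0,0,0]
    - [0,0,0]
    - [0,0,0]
    - [0,0,0]
    - [0,0,0]
  gripper: [0.6,0.6,0.6,0.57,0.54,0.52,0.5,0.49,0.48]
  grip_force: 3

```text
clock: 17.9
tcp_pos: [528.8, 203.6, 149.3]
orientation: [[-0.522, 0.853, 0.0], [0.853, 0.522, -0.0], [-0.0, 0.0, -1.0]]
force: [-0.0, -0.7, 0.1]
finger_gap: 45.4
finger_force: 0.0
```

Run:
```python
from h import *
s=st()
```

```text
t 17.9 p [528.78 203.58 149.29] F [-0.02 -0.73  0.14] M [-0.096  0.04   0.033] gap 45.41 ff 0.0
```

Emit:
step_arm:
  dp:
    - [0,0,1.5]
    - [0,0,0]
    - [0,0,0]
    - [0,0,0]
    - [0,0,0]
  rot:
    - [0,0,0]
    - [0,0,0]
    - [0,0,0]
    - [0,0,0]
    - [0,0,0]
  gripper: [0.48,0.47,0.46,0.45,0.445]

```text
clock: 18.52
tcp_pos: [528.8, 203.6, 150.7]
orientation: [[-0.522, 0.853, -0.0], [0.853, 0.522, -0.0], [-0.0, -0.0, -1.0]]
force: [-0.2, -0.1, -0.1]
finger_gap: 42.2
finger_force: 0.0
```

Run:
```python
from h import *
s=st()
```

```text
t 18.52 p [528.77 203.56 150.71] F [-0.17 -0.13 -0.1 ] M [-0.08   0.029  0.029] gap 42.22 ff 0.01
```

Centred within about 1 mm on this axis. I'll close on it.

Emit:
step_arm:
  dp:
    - [0,0,0]
    - [0,0,0]
    - [0,0,0]
    - [0,0,0]
  rot:
    - [0,0,0]
    - [0,0,0]
    - [0,0,0]
    - [0,0,0]
  gripper: [0.435,0.425,0.41,0.41]

```text
clock: 19.02
tcp_pos: [529.0, 203.7, 150.8]
orientation: [[-0.522, 0.853, 0.0], [0.853, 0.522, 0.0], [-0.0, 0.0, -1.0]]
force: [3.7, 1.5, -0.1]
finger_gap: 39.8
finger_force: 3.0
```

Run:
```python
from h import *
s=st(); print(s["force"]@s["orientation"])
```

```text
t 19.02 p [528.95 203.69 150.82] F [ 3.72  1.54 -0.13] M [ 0.432 -0.7    0.039] gap 39.84 ff 3.0
[-0.62836014  3.97513059  0.13165376]
```

Emit:
step_arm:
  dp:
    - [0.5,0.3,0]
    - [0,0,0]
    - [0,0,0]
    - [0,0,0]
    - [0,0,0]
    - [0,0,0]
    - [0,0,0]
    - [0,0,0]
    - [0,0,0]
    - [0,0,0]
    - [0,0,0]
    - [0,0,0]
    - [0,0,0]
    - [0,0,0]
    - [0,0,0]
    - [0,0,0]
  rot:
    - [0,0,0]
    - [0,0,0]
    - [0,0,0]
    - [0,0,10]
    - [0,0,10]
    - [0,0,10]
    - [0,0,10]
    - [0,0,10]
    - [0,0,10]
    - [0,0,10]
    - [0,0,10]
    - [0,0,10]
    - [0,0,0]
    - [0,0,0]
    - [0,0,0]
    - [0,0,0]
  gripper: [0.41,0.41,0.48,0.48,0.48,0.48,0.48,0.48,0.48,0.48,0.48,0.48,0.48,0.47,0.46,0.45]

```text
clock: 21.02
tcp_pos: [529.2, 204.0, 150.7]
orientation: [[-0.854, -0.521, 0.0], [-0.521, 0.854, -0.0], [-0.0, -0.0, -1.0]]
force: [-0.7, 0.1, -0.4]
finger_gap: 42.3
finger_force: 0.0
```

Run:
```python
from h import *
s=st(); print(s["force"]@s["orientation"],s["joints"].round(2))
```

```text
t 21.02 p [529.23 203.95 150.73] F [-0.69  0.12 -0.4 ] M [0.079 0.02  0.009] gap 42.35 ff 0.0
[0.52911408 0.46353664 0.39501049] [-0.44  0.39  0.02  1.83 -0.01  0.92  1.7 ]
```

Emit:
step_arm:
  dp:
    - [0,0,0]
    - [0,0,0]
    - [0,0,0]
    - [0,0,0]
  rot:
    - [0,0,0]
    - [0,0,0]
    - [0,0,0]
    - [0,0,0]
  gripper: [0.44,0.43,0.41,0.41]

```text
clock: 21.52
tcp_pos: [529.4, 203.7, 150.7]
orientation: [[-0.853, -0.522, 0.0], [-0.522, 0.853, -0.0], [-0.0, -0.0, -1.0]]
force: [-0.3, -1.6, 0.2]
finger_gap: 39.9
finger_force: 3.0
```

Run:
```python
from h import *
s=st(); print(s["force"]@s["orientation"])
```

```text
t 21.52 p [529.36 203.68 150.75] F [-0.28 -1.61  0.2 ] M [-0.325 -0.252  0.059] gap 39.92 ff 3.0
[ 1.08030473 -1.22409521 -0.20246318]
```

Emit:
step_arm:
  dp:
    - [0.1,-0.15,0]
    - [0,0,0]
    - [0,0,0]
    - [0,0,0]
    - [0,0,0]
    - [0,0,0]
    - [0,0,0]
    - [0,0,0]
    - [0,0,0]
    - [0,0,0]
    - [0,0,0]
    - [0,0,0]
    - [0,0,0]
    - [0,0,0]
    - [0,0,0]
    - [0,0,0]
    - [0,0,0]
  rot:
    - [0,0,0]
    - [0,0,0]
    - [0,0,-9.5]
    - [0,0,-9.5]
    - [0,0,-9.5]
    - [0,0,-9.5]
    - [0,0,-9.5]
    - [0,0,-9.5]
    - [0,0,-9.5]
    - [0,0,-9.5]
    - [0,0,-9.5]
    - [0,0,-9.5]
    - [0,0,0]
    - [0,0,0]
    - [0,0,0]
    - [0,0,0]
    - [0,0,0]
  gripper: [0.41,0.47,0.47,0.47,0.47,0.47,0.47,0.47,0.47,0.47,0.47,0.47,0.46,0.44,0.43,0.41,0.41]

```text
clock: 23.65
tcp_pos: [529.5, 203.8, 150.8]
orientation: [[-0.446, 0.895, 0.0], [0.895, 0.446, 0.0], [0.0, 0.0, -1.0]]
force: [1.6, 2.7, -0.4]
finger_gap: 39.5
finger_force: 3.0
```

Run:
```python
from h import *
s=st(); print(s["force"]@s["orientation"],s["moment"])
```

```text
t 23.65 p [529.47 203.76 150.77] F [ 1.63  2.73 -0.39] M [ 0.141 -0.166  0.037] gap 39.51 ff 3.0
[1.71526516 2.67544712 0.39099235] [ 0.14100213 -0.16572768  0.03718779]
```

Emit:
step_arm:
  dp:
    - [0.3,0.25,0]
    - [0,0,0]
    - [0,0,0]
    - [0,0,0]
    - [0,0,0.17]
    - [0,0,0.17]
    - [0,0,0]
  rot:
    - [0,0,0]
    - [0,0,0]
    - [0,0,0]
    - [0,0,0]
    - [0,0,8]
    - [0,0,8]
    - [0,0,0]
  gripper: [0.41,0.41,0.4,0.4,0.4,0.4,0.4]
  grip_force: 20

```text
clock: 24.52
tcp_pos: [529.6, 203.8, 151.1]
orientation: [[-0.674, 0.738, -0.0], [0.738, 0.674, 0.0], [0.0, -0.0, -1.0]]
force: [-0.7, 0.3, -0.2]
finger_gap: 39.4
finger_force: 20.0
```

Run:
```python
from h import *
s=st(); print(s["force"]@s["orientation"],s["moment"])
```

```text
t 24.52 p [529.63 203.82 151.05] F [-0.74  0.35 -0.19] M [0.061 0.107 0.065] gap 39.43 ff 20.0
[ 0.75796112 -0.31172536  0.18543601] [0.06062454 0.1071051  0.06504296]
```

Emit:
step_arm:
  dp:
    - [0,0,0.16]
    - [0,0,0.16]
    - [0,0,0.16]
    - [0,0,0.16]
  rot:
    - [0,0,7.5]
    - [0,0,7.5]
    - [0,0,7.5]
    - [0,0,7.5]
  gripper: [0.4,0.4,0.4,0.4]

```text
clock: 25.02
tcp_pos: [529.6, 203.8, 151.6]
orientation: [[-0.953, 0.301, -0.0], [0.301, 0.953, -0.0], [0.0, -0.0, -1.0]]
force: [-0.4, -0.6, 0.1]
finger_gap: 39.4
finger_force: 20.0
```

Run:
```python
from h import *
s=st(); print(s["force"]@s["orientation"],s["moment"])
```

```text
t 25.02 p [529.57 203.82 151.61] F [-0.35 -0.57  0.13] M [-0.202  0.173 -0.224] gap 39.42 ff 20.0
[ 0.16315664 -0.650786   -0.13284914] [-0.201578    0.17270127 -0.22449837]
```

Emit:
step_arm:
  dp:
    - [0,0,0.16]
    - [0,0,0.16]
    - [0,0,0.16]
    - [0,0,0.16]
    - [0,0,0]
    - [0,0,0]
    - [0,0,0]
    - [0,0,0]
    - [0,0,0]
    - [0,0,0]
    - [0,0,0]
    - [0,0,0]
    - [0,0,0]
    - [0,0,0]
    - [0,0,0]
    - [0,0,0]
  rot:
    - [0,0,7.5]
    - [0,0,7.5]
    - [0,0,7.5]
    - [0,0,7.5]
    - [0,0,0]
    - [0,0,0]
    - [0,0,0]
    - [0,0,-9.5]
    - [0,0,-9.5]
    - [0,0,-9.5]
    - [0,0,-9.5]
    - [0,0,-9.5]
    - [0,0,-9.5]
    - [0,0,-9.5]
    - [0,0,-9.5]
    - [0,0,0]
  gripper: [0.4,0.4,0.4,0.4,0.4,0.46,0.47,0.47,0.47,0.47,0.47,0.47,0.47,0.47,0.47,0.47]

```text
clock: 27.02
tcp_pos: [529.6, 204.2, 152.3]
orientation: [[-0.446, 0.895, 0.0], [0.895, 0.446, -0.0], [-0.0, -0.0, -1.0]]
force: [0.3, 0.4, -0.1]
finger_gap: 43.9
finger_force: 0.0
```

Emit:
step_arm:
  dp:
    - [0,0,0]
    - [0,0,0]
    - [0,0,0]
    - [0,0,0]
    - [0,0,0]
  rot:
    - [0,0,0]
    - [0,0,0]
    - [0,0,0]
    - [0,0,0]
    - [0,0,0]
  gripper: [0.45,0.44,0.43,0.41,0.41]
  grip_force: 3

```text
clock: 27.65
tcp_pos: [529.7, 203.9, 152.3]
orientation: [[-0.446, 0.895, -0.0], [0.895, 0.446, -0.0], [-0.0, -0.0, -1.0]]
force: [0.1, -1.0, -0.3]
finger_gap: 39.9
finger_force: 3.0
```

Run:
```python
from h import *
s=st(); print(s["force"]@s["orientation"],s["moment"],s["orientation"][:2,1],s["joints"][6])
```

```text
t 27.65 p [529.67 203.91 152.34] F [ 0.07 -1.   -0.3 ] M [-0.154  0.034  0.059] gap 39.9 ff 3.0
[-0.92316205 -0.38533432  0.29902198] [-0.15389573  0.03395756  0.05904863] [0.89516095 0.44574306] 0.18976692614985965
```

Emit:
step_arm:
  dp:
    - [0,0,0]
    - [0,0,0]
    - [0,0,0.15]
    - [0,0,0.15]
    - [0,0,0.15]
    - [0,0,0.15]
    - [0,0,0.15]
    - [0,0,0.15]
  rot:
    - [0,0,0]
    - [0,0,0]
    - [0,0,7]
    - [0,0,7]
    - [0,0,7]
    - [0,0,7]
    - [0,0,7]
    - [0,0,7]
  gripper: [0.4,0.4,0.4,0.4,0.4,0.4,0.4,0.4]
  grip_force: 20

```text
clock: 28.65
tcp_pos: [529.6, 203.8, 153.2]
orientation: [[-0.932, 0.364, -0.0], [0.364, 0.932, -0.0], [0.0, -0.0, -1.0]]
force: [-0.1, -0.7, 0.4]
finger_gap: 39.7
finger_force: 20.0
```

Run:
```python
from h import *
s=st(); print(s["force"]@s["orientation"],s["moment"])
```

```text
t 28.65 p [529.61 203.85 153.21] F [-0.12 -0.74  0.42] M [-0.115  0.084 -0.209] gap 39.67 ff 20.0
[-0.16286277 -0.73377181 -0.41907454] [-0.11515279  0.08361922 -0.20904059]
```

Emit:
step_arm:
  dp:
    - [0,0,0.06]
    - [0,0,0.06]
    - [0,0,0.06]
  rot:
    - [0,0,3]
    - [0,0,3]
    - [0,0,3]
  gripper: [0.4,0.4,0.4]

```text
clock: 29.02
tcp_pos: [529.6, 203.8, 153.4]
orientation: [[-0.976, 0.216, -0.0], [0.216, 0.976, -0.0], [0.0, -0.0, -1.0]]
force: [-1.1, -1.0, 0.3]
finger_gap: 39.6
finger_force: 20.0
```

Run:
```python
from h import *
s=st(); print(s["force"]@s["orientation"],s["moment"],s["orientation"][:2,1])
```

```text
t 29.02 p [529.6  203.82 153.38] F [-1.13 -1.    0.32] M [-0.205  0.069 -0.176] gap 39.63 ff 20.0
[ 0.88486511 -1.22419297 -0.31471924] [-0.20474064  0.06896074 -0.17615603] [0.21572275 0.97645462]
```

Emit:
step_arm:
  dp:
    - [0,0,0.06]
    - [0,0,0.06]
    - [0,0,0.06]
  rot:
    - [0,0,3]
    - [0,0,3]
    - [0,0,3]
  gripper: [0.4,0.4,0.4]

```text
clock: 29.4
tcp_pos: [529.5, 203.7, 153.5]
orientation: [[-0.998, 0.061, -0.0], [0.061, 0.998, -0.0], [0.0, -0.0, -1.0]]
force: [0.4, -0.6, 0.5]
finger_gap: 39.3
finger_force: 20.0
```

Run:
```python
from h import *
s=st(); print(s["force"]@s["orientation"],s["moment"],s["orientation"][:2,1])
```

```text
t 29.4 p [529.53 203.74 153.51] F [ 0.38 -0.6   0.5 ] M [-0.197  0.038 -0.667] gap 39.35 ff 20.0
[-0.41208963 -0.57894517 -0.49952899] [-0.19743539  0.03762768 -0.66717775] [0.06079879 0.99815002]
```

The torque jumped from 0.2 to 0.67 N·m, so the cap is at its stop. I'll release it and lift away.

Emit:
step_arm:
  dp:
    - [0,0,0]
    - [0,0,0]
    - [0,0,0]
    - [0,0,10]
    - [0,0,30]
    - [0,0,40]
    - [-30,20,40]
    - [-30,40,20]
    - [-30,40,0]
    - [-20,40,0]
    - [0,40,0]
    - [0,0,0]
    - [0,0,0]
  rot:
    - [0,0,0]
    - [0,0,0]
    - [0,0,0]
    - [0,0,0]
    - [0,0,0]
    - [0,0,0]
    - [0,0,0]
    - [0,0,0]
    - [0,0,0]
    - [0,0,0]
    - [0,0,0]
    - [0,0,0]
    - [0,0,0]
  gripper: [0.46,0.52,0.55,0.55,0.55,0.55,0.55,0.55,0.55,0.55,0.55,0.55,0.55]

```text
clock: 31.02
tcp_pos: [419.9, 383.4, 293.9]
orientation: [[-0.998, 0.062, 0.0], [0.062, 0.998, -0.0], [-0.0, -0.0, -1.0]]
force: [0.3, -0.7, 0.3]
finger_gap: 51.4
finger_force: 0.0
```

Run:
```python
from h import *
s=st(); tab()
S=cap("side");T=cap("top"); cv2.imwrite("pics/d1.png",cv2.resize(np.hstack([crop(T,140,150,215,225,8),crop(S,195,100,270,175,8)])[:,:,::-1],(800,400)))
```

```text
t 31.02 p [419.88 383.36 293.94] F [ 0.3  -0.67  0.33] M [-0.045 -0.029 -0.007] gap 51.43 ff 0.0
n 95 x 46.4 105.6 z 29.7 105.9
mean [76.1 67.7] tab angle(approx) 2.228
```

View pics/d1.png

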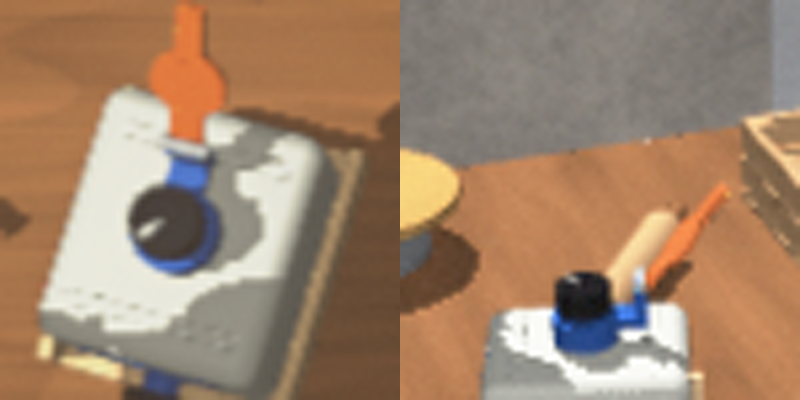

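The top crop shows the tab leaning back at about 2.2 rad. The cap's white mark at (145,237) is about 137° (2.4 rad) from the hinge direction, so the cap is fully open and the arm is clear.

```bash
python3 -c "
from rig import ticket
print(ticket.sign_off())"
```

```text
the job is handed in; nothing more can be done
None
```

I flipped the blue dispenser's tab back until it leans open (about 2.2 rad), then unscrewed its cap to the stop (about 2.4 rad). Measured forces on the closure stayed under about 5.5 N, nothing else on the table was touched, and I handed the job in at about 31 s.

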